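# Blend two batches of tumbling stones and bring the dish under the microscope

## Task

With the stirring rod, stir the gold and dark stones in the white dish, while it stays at its loading end, until no stone lies where it began and both the microscope half and the push-plate half of the dish hold stones of both colours. Then stand the rod upright on its tray again and let go of it, and only then push the carriage by its red plate fully home under the microscope, keeping all the stones in the dish and still mixed. Do not bump the microscope or shift the box, ring gauge and cutter lying about.

Things in the scene. Friction and masses are not known exactly. Their poses are not given: they have to be found in the camera images.
- carriage (a joint): slide of the aluminium carriage that carries the white dish, along the microscope base: 0 m at the loading end (as found), 0.190 m fully home with the dish centred under the microscope head; about 15 N of friction
- dish_floor (a point): centre of the flat inner floor of the white round dish on the carriage, 152 mm across inside at the floor, 160 mm at the rim, 40 mm deep, wall 4 mm. y points along the slide, away from the microscope, to the red push plate; it slides to -y. Gold stones start in the +y half, dark in the -y half, in a ring of about 54 mm radius, the middle free
- push_plate (a point): middle of the upper edge of the outer face (away from the microscope) of the red upright plate at the loading end of the carriage; plate 80 mm wide, 10 mm thick, 60 mm high, top 92 mm above the bench, outer face 120 mm from the dish centre; axes as for dish_floor: push along -y
- scope: white microscope base on the bench, fixed, 200 x 500 x 20 mm with low steel guides; origin at the centre of its underside; the slide runs along its y axis, microscope column at its -y end, loading end at +y
- head: white and black stereo microscope on a steel column, fixed; origin on the optical axis at bench level, axes as for the base; the objective, 56 mm across, hangs over the end of the slide, lower face 160 mm above the bench; the body above is 72 mm across from 220 mm up, eyepieces up to 380 mm; the column stands 125 mm to -y of the axis
- stirrer: upright stirring rod standing on its own foot, 115 mm tall, 160 g: round steel foot 28 mm across and 30 mm high, steel shaft 18 mm across, square green rubber handle 24 x 24 mm from 50 to 115 mm above its underside, its faces square to the x and y axes; origin at the centre of its underside, z up along the rod
- tray_floor (a point): centre of the black floor of the grey parking tray, 6 mm above the bench; the tray is 110 x 110 mm outside, 98 x 98 mm inside, fixed, its rim 8 mm above this floor; the stirrer starts standing on it
- insert_box: bystander: blue box with a paper band, 70 x 100 x 30 mm, origin at the centre of its underside
- gauge: bystander: steel ring gauge, 72 mm outside, 40 mm bore, 36 mm high, origin at the centre of its underside
- knife: bystander: red cutter lying flat, 30 x 150 x 16 mm, long along its y, origin at the centre of its underside
- gold0: chunky smooth gold-yellow tumbling stone, an upright cylinder 26 mm across and 16 mm high, 20 g; one of three of this colour, lying loose in the dish; origin at the centre of its underside, z along its axis
- gold1: chunky smooth gold-yellow tumbling stone, an upright cylinder 26 mm across and 16 mm high, 20 g; one of three of this colour, lying loose in the dish; origin at the centre of its underside, z along its axis
- gold2: chunky smooth gold-yellow tumbling stone, an upright cylinder 26 mm across and 16 mm high, 20 g; one of three of this colour, lying loose in the dish; origin at the centre of its underside, z along its axis
- dark0: chunky smooth dark grey tumbling stone, an upright cylinder 26 mm across and 16 mm high, 20 g; one of three of this colour, lying loose in the dish; origin at the centre of its underside, z along its axis
- dark1: chunky smooth dark grey tumbling stone, an upright cylinder 26 mm across and 16 mm high, 20 g; one of three of this colour, lying loose in the dish; origin at the centre of its underside, z along its axis
- dark2: chunky smooth dark grey tumbling stone, an upright cylinder 26 mm across and 16 mm high, 20 g; one of three of this colour, lying loose in the dish; origin at the centre of its underside, z along its axis
Mind the look-alikes: they are no part of the job. There is more than one size of the stirrer; the job needs the middle-sized.

How it is judged:
On the way, in this order (a step that is already met when the one before it is completed fails the run):
1. the foot of the stirring rod is down among the stones in the dish, the carriage still at its loading end (horizontal distance between stirrer and dish_floor below 0.065 m and z of stirrer in the frame of dish_floor below 0.013 m and angle between stirrer's own z axis and vertical below 0.5 rad and value of joint carriage below 0.015 m), for 0.1 s.
2. rod in the dish, carriage within 15 mm of its loading end: all stones in the dish, each 15 mm or more from its start, a gold and a dark stone centre in each half (microscope side, plate side) (all of step 1 and y of any of gold0, gold1, gold2 in the frame of dish_floor below 0 m and y of any of gold0, gold1, gold2 in the frame of dish_floor above 0 m and y of any of dark0, dark1, dark2 in the frame of dish_floor below 0 m and y of any of dark0, dark1, dark2 in the frame of dish_floor above 0 m and horizontal distance between each of gold0, gold1, gold2, dark0, dark1, dark2 and dish_floor below 0.078 m and z of gold0 in the frame of dish_floor between -0.005 and 0.04 m and z of gold1 in the frame of dish_floor between -0.005 and 0.04 m and z of gold2 in the frame of dish_floor between -0.005 and 0.04 m and z of dark0 in the frame of dish_floor between -0.005 and 0.04 m and z of dark1 in the frame of dish_floor between -0.005 and 0.04 m and z of dark2 in the frame of dish_floor between -0.005 and 0.04 m and distance of each of gold0, gold1, gold2, dark0, dark1, dark2 from where it was at the start of the episode above 0.015 m), for 0.1 s.
3. the rod stands upright on the tray, released, the carriage still within 15 mm of its loading end (horizontal distance between stirrer and tray_floor below 0.045 m and z of stirrer in the frame of tray_floor below 0.006 m and angle between stirrer's own z axis and vertical below 0.1 rad and contact force between the fingers and stirrer below 0.1 N and linear speed of stirrer below 0.02 m/s and value of joint carriage below 0.015 m), for 0.2 s.
At the end, for the whole second after the job is handed in: Carriage within 6 mm of fully home; all six stones at rest in the dish, a gold and a dark stone centre in each half (microscope side, plate side); rod at rest and released, upright within 0.1 rad on the tray floor, its foot centre within 45 mm of the tray centre (value of joint carriage above 0.184 m and linear speed of stirrer below 0.02 m/s and horizontal distance between stirrer and tray_floor below 0.045 m and z of stirrer in the frame of tray_floor below 0.006 m and angle between stirrer's own z axis and vertical below 0.1 rad and contact force between the fingers and stirrer below 0.1 N and horizontal distance between each of gold0, gold1, gold2, dark0, dark1, dark2 and dish_floor below 0.078 m and z of gold0 in the frame of dish_floor between -0.005 and 0.04 m and z of gold1 in the frame of dish_floor between -0.005 and 0.04 m and z of gold2 in the frame of dish_floor between -0.005 and 0.04 m and z of dark0 in the frame of dish_floor between -0.005 and 0.04 m and z of dark1 in the frame of dish_floor between -0.005 and 0.04 m and z of dark2 in the frame of dish_floor between -0.005 and 0.04 m and y of any of gold0, gold1, gold2 in the frame of dish_floor below 0 m and y of any of gold0, gold1, gold2 in the frame of dish_floor above 0 m and y of any of dark0, dark1, dark2 in the frame of dish_floor below 0 m and y of any of dark0, dark1, dark2 in the frame of dish_floor above 0 m and linear speed of each of gold0, gold1, gold2, dark0, dark1, dark2 below 0.03 m/s); the robot touches nothing.
It fails at once if the box is shifted by more than 25 mm (distance of insert_box from where it was at the start of the episode above 0.025 m).
It fails at once if the ring gauge is shifted by more than 25 mm (distance of gauge from where it was at the start of the episode above 0.025 m).
It fails at once if the cutter is shifted by more than 25 mm (distance of knife from where it was at the start of the episode above 0.025 m).
It fails at once if the microscope head or column is bumped by arm, fingers or rod with more than 5 N (contact force between any of the arm, the fingers, stirrer and head above 5 N).
It also fails if it takes over 72 s, if anything falls off the work surface, if the arm or the gripper's body presses on something with over 40 N, if the wrist force passes 120 N, or if a joint passes its speed limit or range.

## Robot

A 6-joint arm with a two-finger parallel gripper is mounted at the origin on the work surface. World frame = base frame: x ahead of the robot, y to its left, z up, the work surface at z = 0. Lengths are in m, angles in rad, forces in N, time in s.
With the tool pointing down it reaches from about 0.35 to 0.975 m from the base axis. Payload 4.9 kg.
Tool frame: the origin (TCP) lies between the finger pads; the fingertips stand 14 mm ahead of it and the grasp point (between the pads) lies 5 mm behind it; z points along the fingers, y is the line along which they close (so a half turn about z gives the same grasp; the last joint's range is limited). The gripper opens to 85 mm and grips with 20 to 120 N. Pads are 22 mm wide; open, the fingers measure 114 mm over their backs; the gripper's body (76 mm by 85 mm) begins 54 mm behind the grasp point. The pads swing forward as they close: fully open they stand 13 mm farther back than shut.
Start: joints at [-1.24, 0.053, 1.613, -0, 1.476, -0.119], TCP at [0.272, -0.563, 0.245] pointing down, gripper open.
Joint ranges: [-3.01, 3.01], [-1.01, 2.22], [0.06, 2.58], [-1.02, 4.17], [0.09, 2.62], [-3.14, 3.14]. Speed limits (rad/s): [2.57, 2.57, 3.14, 3.14, 3.14, 3.14].

## Interface

Orientations are given as [roll, pitch, yaw] about the fixed x, y, z axes, in that order (R = Rz(yaw) Ry(pitch) Rx(roll)).
In Python, from cell import read_state, get_image, camera_params, job_done, look_for, silhouettes gives the robot as it stands.
- The arm moves only by the tool servo_tool, never from a script. Its argument "plan" is a list that holds one entry, the list of rows, each a list of 4 numbers: the shift along the tool's x, y, z in cm, then the turn about the tool's z in degrees. In form: [[[tx, ty, tz, turn], ...]]. A call has 1 to 10 rows; each row shifts and turns the commanded pose from where the row before left it, along the tool's axes as they then stand; what a row does not reach is not made up. A row lasts 1/10 s, in which the tool goes at most 50 mm and 8.59 degrees, less where a joint would pass 70% of its speed; a pose out of reach is approached as far as the arm can. A call with a gripper value outside its range is refused whole. "grip" is the closure, from 0 (fully open) to 1 (shut), set as the call begins (left out, the last holds). The fingers move at their own pace and stop on an object; the grip force is fixed at half the most. Time passes only in rows, so rows that do not move let the fingers close. It gives the time, the measured TCP pose, the force, the opening and the grip force at its end, in the units of the state.
- read_state(): the state, without advancing time (a new reading comes with each control period).
- get_image(name): name is "side" or "top"; returns (picture, depth): 420x560x3 uint8, blue, green, red; 420x560 float32, m along the optical axis (not along the pixel's ray), 0 where there is no reading.
- camera_params(name): a dict with "fx", "fy", "cx", "cy" (pixels), "dist" ([k1, k2, p1, p2, k3] as OpenCV has them; the pictures are not rectified), "view" (4x4, takes a point from world to camera coordinates). Camera axes: x right, y up, looking along -z (the intrinsics and any distortion apply to the point x, -y, -z); pixel columns grow to the right and rows downward; lengths in m; the calibration is good to about 2 mm. A picture is of the moment at which its call begins. camera_params takes no time and is no camera call.
- job_done(): hands the job in; it is judged then, once.
Trained networks look in the newest picture that a camera, given by its name, has taken for a name from the list of things; names that differ only in an ending like _2 or _b are one class to them, and where a whole thing is asked for, a point or a joint stands for the part that bears it (a point fixed in the world has none). Each returns a list of dicts, best first, with "p" (0 to 1); they miss things now and then, are a little off and sometimes report something else, mostly with a low value. They report only what shows in the picture. A call takes as long as a camera call. They do not tell look-alikes from the thing itself.
- look_for(camera, query): "point" ([x, y, z] in m, in world coordinates, good to about 4 mm: the middle of the surface that is visible of it).
- silhouettes(camera, query): "mask" (420x560 bool, what is visible of it).
The state is a dict: "clock": time; "joint_pos": joint angles; "joint_vel": joint speeds; "joint_efforts": joint torques, N m; "position": TCP position; "eef_rot": TCP orientation; "wrist_force": force on the tool from outside, world axes, zero at the start; "ft_torque": the same for the moment, N m; "grip_width": finger opening in m; "gripper_force": force on a finger pad.
Only numpy, scipy, OpenCV 4.12 (cv2) and the standard library are available. Lean on these libraries where they do the work, as an engineer would, in place of code of your own. Each camera call takes 0.05 s, during which the arm holds its last target. There are 200 camera calls.

## Working session

There is one attempt and no reset: what is moved stays moved. The work goes in short steps, Python scripts to look and compute and a tool call to move; the robot and the scene stay as the last step left them, time stands still between calls to the robot, and variables do not carry over. Pictures are saved under pics/ and viewed, at most 10 in all, crops included, and the job is handed in when it is done.

Besides the shell and the picture viewer there is one more tool, called after "Call:" by a JSON object that holds its "method" and its "body". servo_tool: Moves the arm, as the interface text tells. Its arguments: {"type":"object","properties":{"plan":{"type":"array","items":{"type":"array","items":{"type":"array","items":{"type":"number"}}}},"grip":{"type":"number"}},"required":["plan"]}

```bash
mkdir -p pics; ls; cat > h.py <<'E'
import numpy as np, cv2
from cell import *
def pts(name, depth):
    p=camera_params(name); h,w=depth.shape
    u,v=np.meshgrid(np.arange(w),np.arange(h))
    K=np.array([[p['fx'],0,p['cx']],[0,p['fy'],p['cy']],[0,0,1]],float)
    n=cv2.undistortPoints(np.stack([u,v],-1).reshape(-1,1,2).astype(float),K,np.array(p['dist'],float)).reshape(h,w,2)
    c=np.stack([n[...,0]*depth,-n[...,1]*depth,-depth,np.ones_like(depth)],-1)
    return (c@np.linalg.inv(np.array(p['view'])).T)[...,:3]
E
python3 - <<'E'
from h import *
for n in ('top','side'):
    im,d=get_image(n); cv2.imwrite(f'pics/{n}0.png',im)
    P=pts(n,d); np.save(f'{n}0.npy',P)
    print(n,np.linalg.inv(np.array(camera_params(n)['view']))[:3,3])
    for q in ['stirrer','dish_floor','push_plate','tray_floor','scope','head','insert_box','gauge','knife','gold0','dark0']:
        try: print(q,[(round(r['p'],2),np.round(r['point'],3).tolist()) for r in look_for(n,q)[:6]])
        except Exception as e: print(q,e)
s=read_state();print(s['position'],s['eef_rot'],s['clock'])
E
```

```text
pics
top [0.41847188 0.15513014 0.94650228]
stirrer [(0.79, [0.317, 0.269, 0.148]), (0.73, [0.457, 0.41, 0.069]), (0.55, [0.448, 0.311, 0.118])]
dish_floor [(0.83, [0.49, -0.035, 0.038]), (0.17, [0.44, 0.295, 0.014])]
push_plate [(0.58, [0.488, -0.031, 0.039])]
tray_floor [(0.56, [0.441, 0.291, 0.009])]
scope [(0.55, [0.498, -0.198, 0.036])]
head [(0.91, [0.504, -0.251, 0.299])]
insert_box [(0.59, [0.63, 0.272, 0.029])]
gauge [(0.93, [0.498, 0.512, 0.037]), (0.74, [0.495, -0.111, 0.054])]
knife [(0.67, [0.764, -0.006, 0.014]), (0.54, [0.441, 0.292, 0.01])]
gold0 [(0.68, [0.537, -0.02, 0.056]), (0.52, [0.499, -0.008, 0.052])]
dark0 [(0.69, [0.542, -0.076, 0.05]), (0.61, [0.448, -0.088, 0.056])]
side [0.16416402 0.96730484 0.84563291]
stirrer [(0.91, [0.307, 0.288, 0.102]), (0.73, [0.446, 0.317, 0.076]), (0.66, [0.46, 0.421, 0.055])]
dish_floor [(0.6, [0.494, 0.001, 0.039])]
push_plate [(0.85, [0.487, -0.003, 0.038]), (0.48, [0.535, -0.069, 0.051])]
tray_floor [(0.72, [0.432, 0.301, 0.004])]
scope [(0.62, [0.494, -0.145, 0.039])]
head [(0.67, [0.497, -0.244, 0.285]), (0.17, [0.433, 0.3, 0.005])]
insert_box [(0.73, [0.496, -0.109, 0.052]), (0.64, [0.622, 0.287, 0.032])]
gauge [(0.91, [0.501, 0.524, 0.035])]
knife [(0.92, [0.763, 0.008, 0.016])]
gold0 [(0.6, [0.536, -0.02, 0.05])]
dark0 [(0.55, [0.446, -0.081, 0.056]), (0.47, [0.536, -0.068, 0.05])]
[ 0.27172658 -0.56282412  0.24528288] [-3.14158130e+00  1.45894371e-05  4.49827979e-01] 1.2
```

View pics/top0.png

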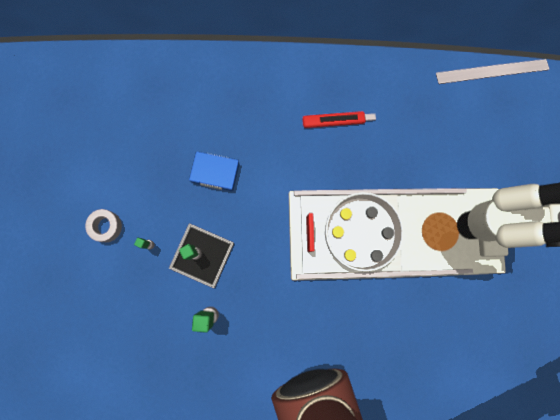

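View pics/side0.png

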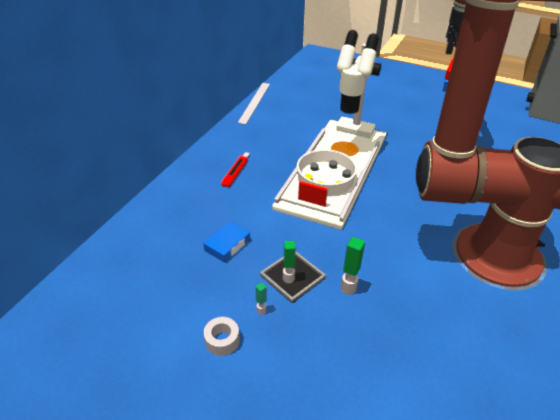

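The top view shows the middle rod on the tray (about px 187,252), the dish at (363,233), the red plate at (311,233) and the microscope to the right. The side view confirms this, and shows the small rod at (261,298) and the large one at (353,265) off the tray.

```bash
cat >> h.py <<'E'
def rect(xy):
    r=cv2.minAreaRect((xy[:,:2]*1000).astype(np.float32)); return np.round(r[0],1),np.round(r[1],1),round(r[2],1)
def circ(xy):
    A=np.c_[2*xy[:,:2],np.ones(len(xy))];s=np.linalg.lstsq(A,(xy[:,:2]**2).sum(1),rcond=None)[0]
    return s[:2],np.sqrt(s[2]+s[0]**2+s[1]**2)
def box(P,a,b,c,d,z0,z1): return (P[...,0]>a)&(P[...,0]<b)&(P[...,1]>c)&(P[...,1]<d)&(P[...,2]>z0)&(P[...,2]<z1)
E
python3 - <<'E'
from h import *
for n in ('top','side'):
    P=np.load(f'{n}0.npy');im=cv2.imread(f'pics/{n}0.png').astype(int);b,g,r=im[...,0],im[...,1],im[...,2]
    gr=(g>1.5*r)&(g>1.5*b)
    m=gr&box(P,.4,.5,.26,.37,.02,.2);q=P[m]
    print(n,'handle z',np.percentile(q[:,2],[1,50,99]));t=q[q[:,2]>np.percentile(q[:,2],99)-.006];print(len(t),rect(t),t.mean(0))
    red=(r>1.8*g)&(r>1.8*b)&box(P,.4,.6,-.02,.12,.02,.13);q=P[red];print('plate',np.percentile(q[:,2],[1,99]),rect(q),len(q))
    t=q[q[:,2]>np.percentile(q[:,2],97)-.006];print(' top',rect(t),t.mean(0))
    m=box(P,.35,.63,-.2,.1,.062,.085)&~red;q=P[m];
    if len(q)>20:
        for _ in range(4):
            c,R=circ(q);e=abs(np.hypot(*(q[:,:2]-c).T)-R);q=q[e<.006]
        print('rim',c,R,len(q),q[:,2].mean())
    m=box(P,.36,.53,.21,.40,.008,.02);print('tray',rect(P[m]))
    m=box(P,.36,.64,-.4,.15,.012,.05);print('base',rect(P[m]))
    din=np.hypot(P[...,0]-c[0],P[...,1]-c[1])<.074
    for nm,mm in (('gold',(r>1.6*b)&(g>1.4*b)&din),('dark',(r<90)&(g<90)&(b<90)&din&(P[...,2]<.075))):
        k,l,st,ce=cv2.connectedComponentsWithStats(mm.astype(np.uint8))
        for i in range(1,k):
            if st[i,4]>15: print(nm,st[i,4],np.round(P[l==i].mean(0),4),P[l==i][:,2].max())
    print('around: big rod',[np.round(P[gr&box(P,.25,.38,.2,.35,.02,.3)].mean(0),3),P[gr&box(P,.25,.38,.2,.35,.02,.3)][:,2].max()],'small',P[gr&box(P,.4,.55,.37,.5,.02,.3)].mean(0))
E
```

```text
top handle z [0.07283296 0.12039101 0.12461987]
124 (array([445. , 311.1]), array([23.3, 22.6]), 27.2) [0.44490799 0.31063067 0.12123262]
plate [0.0531029  0.09440929] (array([491.4,  61.2]), array([78.2,  9.6]), 2.0) 236
 top (array([492. ,  61.2]), array([76.7,  8.8]), 0.6) [0.4916126  0.06123811 0.0915668 ]
rim [ 0.49647115 -0.05360617] 0.08102335070866847 719 0.07378004734192359
tray (array([440.1, 297.8]), array([111.1, 111.1]), 68.4)
base (array([ 499.9, -147.8]), array([200.1, 497.5]), 2.5)
gold 102 [ 0.5359 -0.0186  0.0521] 0.05695323682748943
gold 100 [ 0.4959 -0.0009  0.0523] 0.05588896534211352
gold 102 [ 0.4467 -0.0278  0.0519] 0.05713465976794596
around: big rod [array([0.313, 0.27 , 0.145]), np.float64(0.1561033103904078)] small [0.46065492 0.41340886 0.07807   ]
side handle z [0.05895629 0.09889469 0.12293968]
78 (array([443.9, 312.1]), array([19.7, 22.7]), 25.1) [0.44331033 0.31353139 0.12089209]
plate [0.03593656 0.09421513] (array([492.1,  45.7]), array([78. , 48.6]), 3.9) 529
 top (array([491.1,  61.8]), array([76.4, 11.8]), 3.9) [0.48928436 0.06226643 0.09116633]
rim [ 0.49755496 -0.05280269] 0.0812121550199934 603 0.07164617603765061
tray (array([441.1, 297.6]), array([112.5, 113.6]), 68.0)
base (array([ 500. , -144.3]), array([199.8, 500.7]), 2.1)
gold 32 [ 0.5343 -0.0197  0.0518] 0.05673696851618615
dark 18 [ 0.4939 -0.1029  0.0464] 0.0541990942231283
dark 20 [ 0.5375 -0.0677  0.0475] 0.05205979381682302
dark 20 [ 0.4432 -0.0784  0.0467] 0.05183219679550011
around: big rod [array([0.307, 0.284, 0.122]), np.float64(0.1552144433309951)] small [0.46021133 0.41863887 0.08613344]
```

Call:
{"method": "servo_tool", "body": {"plan": [[[2.7, -3.6, 0, 0], [2.7, -3.6, 0, 0], [2.7, -3.6, 0, 0], [2.7, -3.6, 0, 0], [2.7, -3.6, 0, 0], [2.7, -3.6, 0, 0], [2.7, -3.6, 0, 0], [2.7, -3.6, 0, 0], [2.7, -3.6, 0, 0], [2.7, -3.6, 0, 0]]], "grip": 0}}

```text
clock: 2.2
position: [0.3583, -0.1196, 0.2456]
eef_rot: [3.14, -0.001, 0.449]
wrist_force: [1.4, 0.1, 0.0]
grip_width: 0.0853
gripper_force: 0.0
```

Call:
{"method": "servo_tool", "body": {"plan": [[[2.9, -3.9, 0, 0], [2.9, -3.9, 0, 0], [2.9, -3.9, 0, 0], [2.9, -3.9, 0, 0], [2.9, -3.9, 0, 0], [2.9, -3.9, 0, 0], [2.9, -3.9, 0, 0], [2.9, -3.9, 0, 0], [2.9, -3.9, 0, 0], [0, 0, 0, 0]]]}}

```text
clock: 3.2
position: [0.4406, 0.3126, 0.2445]
eef_rot: [-3.14, 0.001, 0.455]
wrist_force: [-0.5, -0.2, 0.0]
grip_width: 0.0853
gripper_force: 0.0
```

```bash
cat >> h.py <<'E'
def to(x,y,z):
    s=read_state();p=s['position'];w=s['eef_rot'][2];d=np.array([x,y,z])-p;c,q=np.cos(w),np.sin(w)
    print('pos',np.round(p,4),'yaw',round(np.degrees(w),2),'rpy',np.round(s['eef_rot'],3),'t',round(s['clock'],2));print('tool cm',np.round([100*(d[0]*c+d[1]*q),100*(d[0]*q-d[1]*c),-100*d[2]],2))
E
python3 -c "
from h import *
to(.4443,.3118,.093);print(read_state()['joint_pos'])"
```

```text
pos [0.4406 0.3126 0.2445] yaw 26.08 rpy [-3.14e+00  1.00e-03  4.55e-01] t 3.2
tool cm [ 0.29  0.24 15.15]
[ 4.78652045e-01 -1.49732760e-01  1.80975162e+00  1.36431196e-03
  1.48246526e+00  1.59414819e+00]
```

Call:
{"method": "servo_tool", "body": {"plan": [[[0.3, 0.2, 3, 0], [0, 0, 3, 0], [0, 0, 3, 0], [0, 0, 2, 0], [0, 0, 2, 0], [0, 0, 1.5, 0], [0, 0, 0.6, 0], [0, 0, 0, 0], [0, 0, 0, 0]]]}}

```text
clock: 4.1
position: [0.445, 0.3081, 0.0953]
eef_rot: [-3.142, -0.002, 0.45]
wrist_force: [0.5, -0.2, 0.0]
grip_width: 0.0853
gripper_force: 0.0
```

Call:
{"method": "servo_tool", "body": {"plan": [[[0, 0, 0, 0], [0, 0, 0, 0], [0, 0, 0, 0], [0, 0, 0, 0], [0, 0, 0, 0], [0, 0, 0, 0], [0, 0, 0, 0], [0, 0, 0, 0], [0, 0, 0, 0], [0, 0, 0, 0]]], "grip": 1}}

```text
clock: 5.1
position: [0.4446, 0.3082, 0.0947]
eef_rot: [-3.141, -0.001, 0.45]
wrist_force: [-0.5, 2.2, 3.7]
grip_width: 0.0237
gripper_force: 59.5
```

Call:
{"method": "servo_tool", "body": {"plan": [[[0, 0, -1, 0], [0, 0, -1, 0], [0, 0, -2, 0], [0, 0, -3, 0], [0, 0, -3, 0], [0, 0, -2, 0], [0, 0, 0, 0], [0, 0, 0, 0]]]}}

```text
clock: 5.9
position: [0.4442, 0.3076, 0.2141]
eef_rot: [3.141, 0.0, 0.45]
wrist_force: [-1.0, 0.6, -2.3]
grip_width: 0.0233
gripper_force: 59.0
```

```bash
python3 - <<'E'
from h import *
s=read_state();print(s['wrist_force'],s['grip_width'],s['gripper_force'])
im,d=get_image('side');cv2.imwrite('pics/side1.png',im);P=pts('side',d)
P0=np.load('side0.npy')
im,d=get_image('top');Pt=pts('top',d)
b,g,r=[im[...,i].astype(int) for i in range(3)]
to(.497,-.053,.21)
m=box(Pt,.42,.57,-.12,.02,.03,.045);print('floor z',np.median(Pt[m][:,2]),np.percentile(Pt[m][:,2],[5,25,75]))
m=box(P,.42,.57,-.12,.02,.03,.045);print('floor z side',np.median(P[m][:,2]))
E
```

```text
[-0.99504465  0.58067224 -2.25423494] 0.02331981675051262 58.979107384457166
pos [0.4434 0.3072 0.2122] yaw 25.77 rpy [3.141e+00 3.000e-03 4.500e-01] t 6.0
tool cm [-10.83  34.77   0.22]
floor z 0.03666782785937367 [0.0324066  0.03539526 0.03792056]
floor z side 0.037338639446995836
```

Call:
{"method": "servo_tool", "body": {"plan": [[[-0.6, 2.0, 0, 0], [-1.3, 4.0, 0, 0], [-1.4, 4.6, 0, 0], [-1.5, 4.7, 0, 0], [-1.5, 4.7, 0, 0], [-1.5, 4.7, 0, 0], [-1.4, 4.6, 0, 0], [-1.2, 3.9, 0, 0], [-0.5, 1.6, 0, 0], [0, 0, 0, 0]]]}}

```text
clock: 7.0
position: [0.4967, -0.055, 0.2123]
eef_rot: [-3.14, 0.003, 0.446]
wrist_force: [-0.3, 0.4, -2.1]
grip_width: 0.0234
gripper_force: 59.0
```

```bash
python3 - <<'E'
from h import *
im,d=get_image('side');im2,_=get_image('top')
to(.497,-.053,.130)
cv2.imwrite('pics/ov1.png',np.vstack([im[40:330],im2[90:380]]))
E
```

```text
pos [ 0.4967 -0.0527  0.2126] yaw 25.73 rpy [-3.139e+00  2.000e-03  4.490e-01] t 7.1
tool cm [0.02 0.04 8.26]
```

View pics/ov1.png

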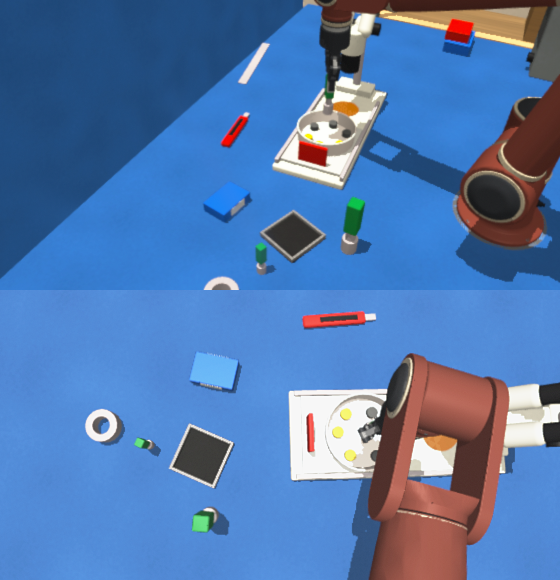

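The side view (upper half) shows the rod held over the dish. In the top view (lower half) the wide wrist fork covers (390–505, 360–530) and reaches towards the eyepieces, so I'll measure the clearance.

```bash
python3 - <<'E'
from h import *
im,d=get_image('top');P=pts('top',d);b,g,r=[im[...,i].astype(int) for i in range(3)]
m=(r>1.5*g)&(r>1.4*b)&(P[...,2]>.25)
for x0 in np.arange(.3,.62,.04):
    q=P[m&(abs(P[...,0]-x0)<.02)]
    if len(q): print(round(x0,2),'y',q[:,1].min().round(3),q[:,1].max().round(3),'z',np.percentile(q[:,2],[1,50,99]).round(3))
im,d=get_image('side');S=pts('side',d);b,g,r=[im[...,i].astype(int) for i in range(3)]
m=(d>0)&box(S,.3,.65,-.3,.05,.2,.7)
for z in np.arange(.2,.7,.03):
    q=S[m&(abs(S[...,2]-z)<.015)]
    if len(q): print('side z',round(z,2),len(q),'x',np.percentile(q[:,0],[1,99]).round(3),'y',np.percentile(q[:,1],[1,99]).round(3))
# head from initial clouds
for n in('top0','side0'):
    Q=np.load(n+'.npy');q=Q[box(Q,.42,.6,-.45,-.15,.12,.6)]
    for z in np.arange(.14,.42,.03):
        a=q[abs(q[:,2]-z)<.015]
        if len(a): print(n,round(z,2),len(a),'x',np.percentile(a[:,0],[1,99]).round(3),'y',np.percentile(a[:,1],[1,99]).round(3))
print(read_state()['joint_pos'])
E
```

```text
0.3 y -0.044 0.055 z [0.522 0.562 0.575]
0.34 y -0.074 0.043 z [0.508 0.546 0.561]
0.38 y -0.083 0.04 z [0.467 0.531 0.544]
0.42 y -0.094 0.155 z [0.452 0.52  0.947]
0.46 y -0.104 0.021 z [0.438 0.508 0.528]
0.5 y -0.113 0.011 z [0.504 0.516 0.524]
0.54 y -0.105 -0.001 z [0.491 0.509 0.52 ]
side z 0.2 123 x [0.478 0.526] y [-0.249 -0.026]
side z 0.23 254 x [0.469 0.525] y [-0.244 -0.025]
side z 0.26 276 x [0.466 0.521] y [-0.245  0.002]
side z 0.29 493 x [0.455 0.519] y [-0.27   0.011]
side z 0.32 378 x [0.456 0.52 ] y [-0.272 -0.011]
side z 0.35 365 x [0.46 0.53] y [-0.056 -0.012]
side z 0.38 376 x [0.46  0.532] y [-0.066 -0.013]
side z 0.41 370 x [0.461 0.528] y [-0.054 -0.014]
side z 0.44 288 x [0.405 0.54 ] y [-0.021  0.026]
side z 0.47 1176 x [0.31 0.55] y [-0.008  0.039]
side z 0.5 1734 x [0.303 0.543] y [-0.086  0.047]
side z 0.53 1708 x [0.302 0.516] y [-0.093  0.048]
side z 0.56 337 x [0.301 0.357] y [-0.019  0.043]
top0 0.17 153 x [0.476 0.53 ] y [-0.24  -0.216]
top0 0.2 147 x [0.477 0.528] y [-0.237 -0.215]
top0 0.23 223 x [0.462 0.536] y [-0.352 -0.208]
top0 0.26 965 x [0.46  0.534] y [-0.363 -0.207]
top0 0.29 1280 x [0.455 0.551] y [-0.276 -0.209]
top0 0.32 1246 x [0.456 0.553] y [-0.275 -0.232]
top0 0.35 1131 x [0.461 0.551] y [-0.293 -0.257]
top0 0.38 30 x [0.527 0.546] y [-0.291 -0.285]
side0 0.14 30 x [0.497 0.505] y [-0.373 -0.355]
side0 0.17 156 x [0.477 0.529] y [-0.37  -0.212]
side0 0.2 186 x [0.477 0.53 ] y [-0.371 -0.212]
side0 0.23 237 x [0.459 0.537] y [-0.376 -0.206]
side0 0.26 352 x [0.461 0.542] y [-0.38  -0.207]
side0 0.29 440 x [0.455 0.55 ] y [-0.363 -0.208]
side0 0.32 408 x [0.456 0.553] y [-0.364 -0.23 ]
side0 0.35 337 x [0.462 0.55 ] y [-0.303 -0.256]
side0 0.38 103 x [0.466 0.548] y [-0.308 -0.286]
[-2.53259695e-01 -2.31058426e-01  1.93236489e+00  3.15051979e-04
  1.44211112e+00  8.66502964e-01]
```

Clearance is ample: the fork sits above z≈0.45 and stays more than 50 mm from the head. I'll go down in the middle of the dish.

Call:
{"method": "servo_tool", "body": {"plan": [[[0, 0, 2, 0], [0, 0, 2, 0], [0, 0, 2, 0], [0, 0, 1.2, 0], [0, 0, 0.7, 0], [0, 0, 0.3, 0], [0, 0, 0, 0], [0, 0, 0, 0], [0, 0, 0, 0]]]}}

```text
clock: 8.1
position: [0.4981, -0.0531, 0.1334]
eef_rot: [3.14, -0.001, 0.45]
wrist_force: [-0.3, 0.7, -1.1]
grip_width: 0.0235
gripper_force: 59.1
```

```bash
cat >> h.py <<'E'
C=np.array([.497,-.053])
def rows(wp,z=None):
    s=read_state();p=np.array(s['position']);w=s['eef_rot'][2];c,q=np.cos(w),np.sin(w)
    print('pos',np.round(p,4),'F',np.round(s['wrist_force'],1),'t',s['clock'])
    cur=p[:2]
    done=np.zeros(2);out=[]
    for x,y in wp:
        d=np.array([x,y])-p[:2];t=100*np.array([d[0]*c+d[1]*q,d[0]*q-d[1]*c])
        st=np.round(t-done,1);done+=st;out.append([float(st[0]),float(st[1]),0,0])
    if z: print('dz down cm',round(100*(p[2]-z),2))
    print(out)
pol=lambda r,a:(C[0]+r*np.cos(np.radians(a)),C[1]+r*np.sin(np.radians(a)))
E
python3 - <<'E'
from h import *
rows([pol(r,68) for r in (.010,.020,.03,.038,.046,.053)]+[pol(.053,a) for a in range(76,245,8)],.130)
E
```

```text
pos [ 0.4981 -0.0531  0.1334] F [-0.3  0.7 -1.1] t 8.1
dz down cm 0.34
[[0.6, -0.7, 0, 0], [0.8, -0.7, 0, 0], [0.7, -0.7, 0, 0], [0.6, -0.5, 0, 0], [0.6, -0.6, 0, 0], [0.5, -0.4, 0, 0], [-0.5, -0.5, 0, 0], [-0.6, -0.5, 0, 0], [-0.7, -0.3, 0, 0], [-0.7, -0.3, 0, 0], [-0.7, -0.1, 0, 0], [-0.7, -0.1, 0, 0], [-0.8, 0.1, 0, 0], [-0.7, 0.2, 0, 0], [-0.7, 0.2, 0, 0], [-0.6, 0.4, 0, 0], [-0.6, 0.4, 0, 0], [-0.6, 0.5, 0, 0], [-0.4, 0.6, 0, 0], [-0.4, 0.6, 0, 0], [-0.2, 0.7, 0, 0], [-0.2, 0.7, 0, 0], [-0.1, 0.8, 0, 0], [0.0, 0.7, 0, 0], [0.2, 0.7, 0, 0], [0.2, 0.7, 0, 0], [0.3, 0.7, 0, 0], [0.4, 0.6, 0, 0]]
```

Call:
{"method": "servo_tool", "body": {"plan": [[[0.6, -0.7, 0.3, 0], [0.8, -0.7, 0, 0], [0.7, -0.7, 0, 0], [0.6, -0.5, 0, 0], [0.6, -0.6, 0, 0], [0.5, -0.4, 0, 0], [-0.5, -0.5, 0, 0], [-0.6, -0.5, 0, 0], [-0.7, -0.3, 0, 0], [-0.7, -0.3, 0, 0]]]}}

```text
clock: 9.1
position: [0.4856, -0.0006, 0.1292]
eef_rot: [-3.142, 0.0, 0.45]
wrist_force: [0.3, -0.1, -1.3]
grip_width: 0.0232
gripper_force: 59.1
```

Call:
{"method": "servo_tool", "body": {"plan": [[[-0.7, -0.1, 0, 0], [-0.7, -0.1, 0, 0], [-0.8, 0.1, 0, 0], [-0.7, 0.2, 0, 0], [-0.7, 0.2, 0, 0], [-0.6, 0.4, 0, 0], [-0.6, 0.4, 0, 0], [-0.6, 0.5, 0, 0], [-0.4, 0.6, 0, 0], [-0.4, 0.6, 0, 0]]]}}

```text
clock: 10.1
position: [0.4431, -0.053, 0.1294]
eef_rot: [-3.141, -0.001, 0.449]
wrist_force: [2.9, 4.0, -1.3]
grip_width: 0.0233
gripper_force: 60.1
```

```bash
python3 - <<'E'
from h import *
im,d=get_image('side');im2,_=get_image('top')
print(read_state()['position'],read_state()['wrist_force'])
a=cv2.resize(im[110:230,250:410],None,fx=3.5,fy=3.5,interpolation=cv2.INTER_CUBIC)[:,:560];cv2.imwrite('pics/s2.png',np.vstack([a[:400],im2[160:340]]))
E
```

```text
[ 0.44296945 -0.05357368  0.12944246] [ 0.00874717  0.66693883 -1.52093196]
```

View pics/s2.png

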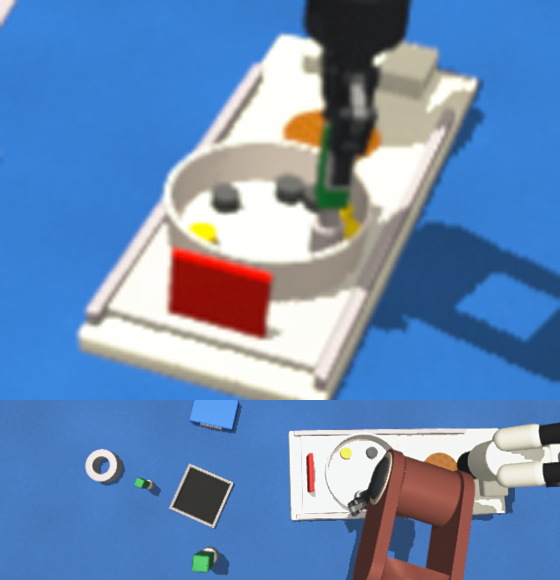

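The side crop shows the foot on the robot side, pushing two golds and a dark ahead of it (about px 330,220). One gold is left near the plate (203,232) and the others are undisturbed (225,195; 288,188). I'll continue the sweep.

Call:
{"method": "servo_tool", "body": {"plan": [[[-0.2, 0.7, 0, 0], [-0.2, 0.7, 0, 0], [-0.1, 0.8, 0, 0], [0, 0.7, 0, 0], [0.2, 0.7, 0, 0], [0.2, 0.7, 0, 0], [0.3, 0.7, 0, 0], [0.4, 0.6, 0, 0], [0, 0, 0, 0]]]}}

```text
clock: 11.1
position: [0.4724, -0.0997, 0.1285]
eef_rot: [-3.137, 0.001, 0.449]
wrist_force: [-1.4, 2.5, -1.1]
grip_width: 0.0238
gripper_force: 59.5
```

```bash
python3 - <<'E'
from h import *
im,d=get_image('side');S=pts('side',d)
rows([pol(.053,a) for a in range(245,301,7)])
b,g,r=[im[...,i].astype(int) for i in range(3)]
din=(np.hypot(S[...,0]-C[0],S[...,1]-C[1])<.076)&(S[...,2]<.06)
for nm,mm in (('gold',(r>1.6*b)&(g>1.4*b)&din),('dark',(r<95)&(g<95)&(b<95)&din)):
    k,l,st,ce=cv2.connectedComponentsWithStats(mm.astype(np.uint8))
    for i in range(1,k):
        if st[i,4]>6:
            q=S[l==i].mean(0);print(nm,st[i,4],ce[i].round(),np.round(q[:2]-C,3))
a=cv2.resize(im[110:230,250:410],None,fx=3.5,fy=3.5,interpolation=cv2.INTER_CUBIC);cv2.imwrite('pics/s3.png',a)
E
```

```text
pos [ 0.4725 -0.1003  0.1286] F [-0.6  0.4 -0.4] t 11.15
[[0.2, 0.2, 0, 0], [0.4, 0.4, 0, 0], [0.5, 0.4, 0, 0], [0.5, 0.4, 0, 0], [0.6, 0.3, 0, 0], [0.6, 0.2, 0, 0], [0.7, 0.1, 0, 0], [0.6, 0.1, 0, 0]]
gold 89 [328. 162.] [ 0.013 -0.056]
gold 42 [308. 175.] [0.041 0.03 ]
dark 26 [318. 164.] [ 0.038 -0.038]
dark 13 [311. 172.] [0.042 0.006]
```

View pics/s3.png

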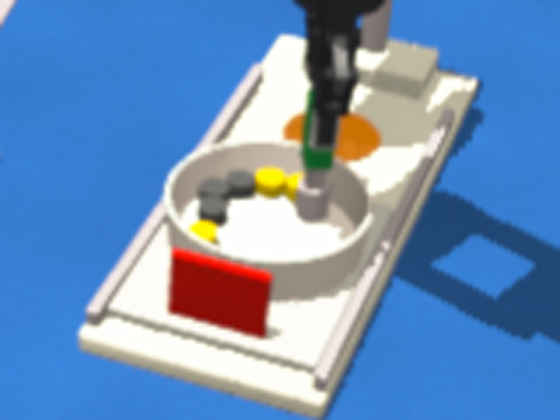

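The stones form a train on the far side: gold, gold, dark, dark, dark, gold (px 300,185 → 203,232). Another 30° or so of sweep gives the mixed layout.

Call:
{"method": "servo_tool", "body": {"plan": [[[0.2, 0.2, 0, 0], [0.4, 0.4, 0, 0], [0.5, 0.4, 0, 0], [0.5, 0.4, 0, 0], [0.6, 0.3, 0, 0], [0, 0, 0, 0], [0, 0, 0, 0]]]}}

```text
clock: 11.85
position: [0.4978, -0.1043, 0.1277]
eef_rot: [-3.133, 0.005, 0.45]
wrist_force: [-6.1, 6.1, -0.2]
grip_width: 0.0237
gripper_force: 58.8
```

```bash
python3 - <<'E'
from h import *
im,d=get_image('side');S=pts('side',d)
rows([pol(.053,a) for a in range(275,301,5)])
b,g,r=[im[...,i].astype(int) for i in range(3)]
din=(np.hypot(S[...,0]-C[0],S[...,1]-C[1])<.076)&(S[...,2]<.06)
for nm,mm in (('gold',(r>1.6*b)&(g>1.4*b)&din),('dark',(r<95)&(g<95)&(b<95)&din)):
    k,l,st,ce=cv2.connectedComponentsWithStats(mm.astype(np.uint8),connectivity=4)
    for i in range(1,k):
        if st[i,4]>6:
            q=S[l==i].mean(0);print(nm,st[i,4],ce[i].round(),np.round(q[:2]-C,3))
im2,_=get_image('top')
a=cv2.resize(im[125:200,280:380],None,fx=5.6,fy=5.6,interpolation=cv2.INTER_CUBIC);cv2.imwrite('pics/s4.png',np.vstack([a,im2[160:300]]))
E
```

```text
pos [ 0.4978 -0.1043  0.1277] F [-6.2  5.4 -1. ] t 11.9
[[0.3, 0.3, 0, 0], [0.4, 0.1, 0, 0], [0.5, 0.2, 0, 0], [0.4, 0.0, 0, 0], [0.5, 0.0, 0, 0], [0.5, 0.0, 0, 0]]
gold 104 [320. 162.] [ 0.036 -0.047]
gold 41 [308. 175.] [0.041 0.03 ]
dark 14 [311. 167.] [ 0.051 -0.015]
dark 14 [305. 171.] [0.059 0.013]
dark 10 [314. 175.] [0.028 0.017]
```

View pics/s4.png

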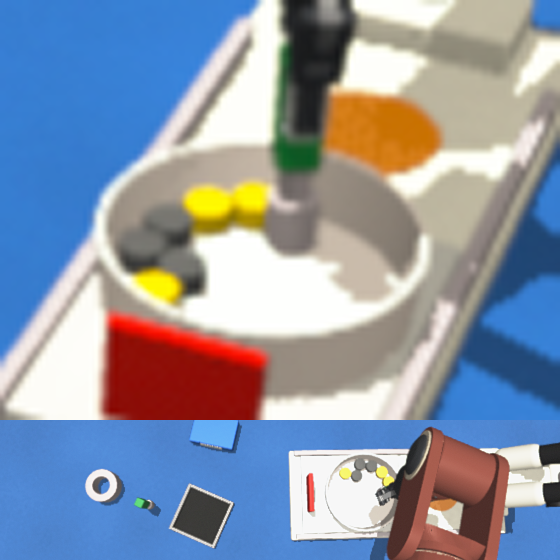

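The train has buckled. One dark was squeezed inwards (px 183,268) and the gold near the plate (157,288) has not moved. I need exact positions from the top view.

```bash
cat >> h.py <<'E'
def stones(n='top'):
    im,d=get_image(n);P=pts(n,d);b,g,r=[im[...,i].astype(int) for i in range(3)]
    din=(np.hypot(P[...,0]-C[0],P[...,1]-C[1])<.077)&(P[...,2]<.066)&(P[...,2]>.044)
    for nm,mm in (('gold',(r>1.6*b)&(g>1.4*b)&din),('dark',(r<110)&(g<110)&(b<110)&din)):
        k,l,st,ce=cv2.connectedComponentsWithStats(cv2.erode(mm.astype(np.uint8),np.ones((3,3))),connectivity=4)
        for i in range(1,k):
            if st[i,4]>5:
                q=P[l==i];print(nm,st[i,4],ce[i].round(1),np.round(q.mean(0)[:2]-C,3),np.round(np.ptp(q[:,:2],axis=0),3))
    return im
E
python3 - <<'E'
from h import *
im=stones()
cv2.imwrite('pics/t5.png',cv2.resize(im[190:275,320:410],None,fx=6,fy=6,interpolation=cv2.INTER_CUBIC))
E
```

```text
gold 105 [383.3 214.6] [ 0.038 -0.049] [0.035 0.034]
gold 58 [344.8 212.8] [0.04  0.037] [0.018 0.018]
```

View pics/t5.png

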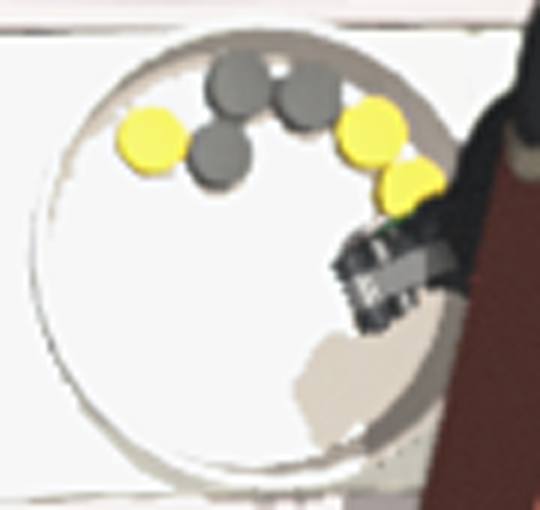

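The top crop shows the plate-side gold at (153,140), the inner dark at (219,155), two darks at the wall (238,87; 308,95) and two golds on the microscope side. The halves are already mixed and only that first gold must still move. I'll push it on through the inner dark, towards +y.

```bash
python3 - <<'E'
from h import *
rows([C+np.array(a) for a in [(-.004,-.038),(-.002,-.024),(.008,-.019),(.018,-.018),(.027,-.014),(.027,-.008),(.027,-.002),(.027,.004),(.027,.010)]])
E
```

```text
pos [ 0.4977 -0.1043  0.1277] F [-6.7  5.  -0.7] t 12.0
[[0.2, -1.4, 0, 0], [0.7, -1.2, 0, 0], [1.2, 0.0, 0, 0], [0.9, 0.4, 0, 0], [1.0, -0.0, 0, 0], [0.3, -0.6, 0, 0], [0.2, -0.5, 0, 0], [0.3, -0.5, 0, 0], [0.2, -0.6, 0, 0]]
```

Call:
{"method": "servo_tool", "body": {"plan": [[[0.2, -1.4, 0, 0], [0.7, -1.2, 0, 0], [1.2, 0, 0, 0], [0.9, 0.4, 0, 0], [1.0, 0, 0, 0], [0.3, -0.6, 0, 0], [0.2, -0.5, 0, 0], [0.3, -0.5, 0, 0], [0.2, -0.6, 0, 0], [0, 0, 0, 0]]]}}

```text
clock: 13.0
position: [0.5254, -0.0439, 0.1291]
eef_rot: [-3.141, 0.0, 0.451]
wrist_force: [-0.3, 0.4, -1.6]
grip_width: 0.0228
gripper_force: 58.9
```

```bash
python3 - <<'E'
from h import *
im=stones();to(0,0,0);print(read_state()['position'][:2]-C,read_state()['wrist_force'])
s,_=get_image('side')
a=cv2.resize(im[190:275,320:410],None,fx=4,fy=4,interpolation=cv2.INTER_CUBIC)
b=cv2.resize(s[130:215,280:370],None,fx=4,fy=4,interpolation=cv2.INTER_CUBIC)
cv2.imwrite('pics/t6.png',np.hstack([a,b]))
E
```

```text
gold 57 [335.3 220.4] [0.023 0.057] [0.016 0.018]
pos [ 0.5255 -0.0443  0.1292] yaw 25.81 rpy [-3.141  0.     0.45 ] t 13.05
tool cm [-45.38 -26.87  12.92]
[0.02851785 0.00865332] [ 0.1070191  -1.34156302 -1.47472841]
```

View pics/t6.png

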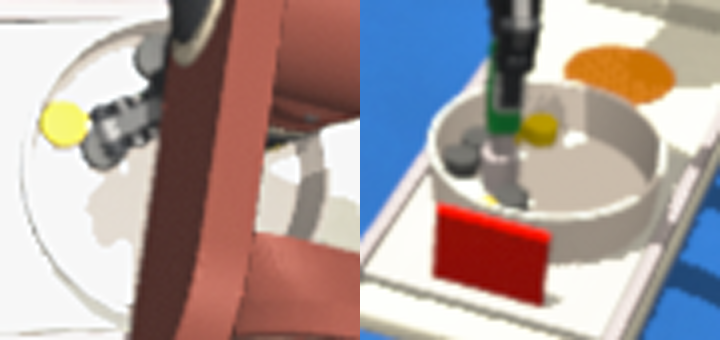

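The plate-side gold has moved 28 mm to (0.023, 0.057), and the inner dark went to the plate side with it. I'll lift out and go back to the tray.

Call:
{"method": "servo_tool", "body": {"plan": [[[0, 0, 0, 0], [0, 0, -1.5, 0], [0, 0, -2, 0], [0, 0, -2.5, 0], [0, 0, -1.5, 0], [0, 0, -0.9, 0], [0, 0, 0, 0], [0, 0, 0, 0]]]}}

```text
clock: 13.9
position: [0.5254, -0.0448, 0.2126]
eef_rot: [-3.141, 0.001, 0.45]
wrist_force: [0.4, 0.3, -3.1]
grip_width: 0.023
gripper_force: 59.1
```

```bash
python3 - <<'E'
from h import *
to(.4415,.303,.21)
E
```

```text
pos [ 0.5254 -0.0448  0.2126] yaw 25.77 rpy [-3.141e+00  1.000e-03  4.500e-01] t 13.9
tool cm [  7.56 -34.97   0.26]
```

Call:
{"method": "servo_tool", "body": {"plan": [[[0.5, -2.0, 0, 0], [0.8, -4.0, 0, 0], [1.0, -4.5, 0, 0], [1.0, -4.7, 0, 0], [1.0, -4.7, 0, 0], [1.0, -4.7, 0, 0], [1.0, -4.5, 0, 0], [0.8, -4.0, 0, 0], [0.5, -1.9, 0, 0], [0, 0, 0, 0]]]}}

```text
clock: 14.9
position: [0.4404, 0.3052, 0.2114]
eef_rot: [-3.141, 0.003, 0.454]
wrist_force: [0.3, -1.5, -2.1]
grip_width: 0.0233
gripper_force: 59.1
```

```bash
python3 - <<'E'
from h import *
im=stones();to(.4415,.303,.0957)
s,_=get_image('side')
a=cv2.resize(im[190:275,290:410],None,fx=4,fy=4,interpolation=cv2.INTER_CUBIC)
b=cv2.resize(s[190:275,250:320],None,fx=4,fy=4,interpolation=cv2.INTER_CUBIC)
cv2.imwrite('pics/t7.png',np.hstack([a,b]))
E
```

```text
gold 142 [384.1 216.3] [ 0.035 -0.051] [0.042 0.036]
gold 64 [335.5 220.2] [0.024 0.057] [0.018 0.021]
dark 112 [365.7 204.5] [ 0.06 -0.01] [0.024 0.043]
dark 24 [347.2 226.3] [0.011 0.031] [0.015 0.007]
pos [0.4409 0.3039 0.2116] yaw 25.91 rpy [3.141e+00 3.000e-03 4.520e-01] t 14.95
tool cm [1.000e-02 1.000e-01 1.159e+01]
```

View pics/t7.png

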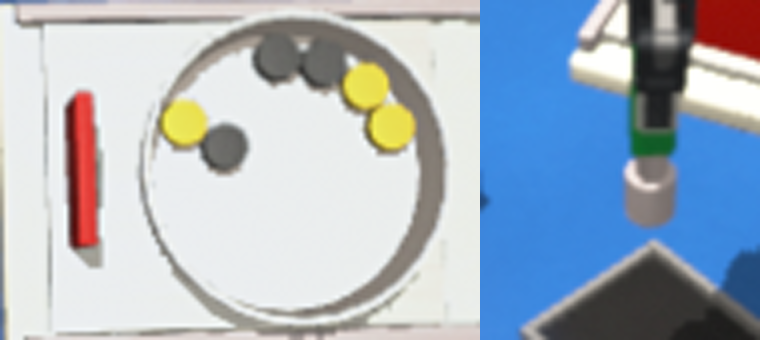

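The dish is well mixed: gold and dark at the plate side (185,122; 224,148), and dark and two golds at the microscope side (325,60; 366,87; 390,127). The rod hangs upright over the tray, so I'll set it down.

Call:
{"method": "servo_tool", "body": {"plan": [[[0, 0, 2.5, 0], [0, 0, 3, 0], [0, 0, 2.5, 0], [0, 0, 1.5, 0], [0, 0, 1.0, 0], [0, 0, 0.6, 0], [0, 0, 0.3, 0], [0, 0, 0.1, 0], [0, 0, 0, 0], [0, 0, 0, 0]]]}}

```text
clock: 16.0
position: [0.4426, 0.3037, 0.0992]
eef_rot: [3.142, -0.002, 0.45]
wrist_force: [-0.1, -0.3, -1.5]
grip_width: 0.0235
gripper_force: 59.0
```

```bash
python3 -c "
from h import *
to(.4415,.303,.0947);print(read_state()['wrist_force'])"
```

```text
pos [0.4426 0.3037 0.0992] yaw 25.78 rpy [ 3.142e+00 -2.000e-03  4.500e-01] t 16.0
tool cm [-0.13  0.02  0.45]
[-0.0826868  -0.30872872 -1.52151294]
```

Call:
{"method": "servo_tool", "body": {"plan": [[[0, 0, 0.2, 0], [0, 0, 0.1, 0], [0, 0, 0.1, 0], [0, 0, 0, 0], [0, 0, 0, 0]]]}}

```text
clock: 16.5
position: [0.4422, 0.3035, 0.0948]
eef_rot: [-3.142, -0.0, 0.45]
wrist_force: [-1.4, -0.8, 2.9]
grip_width: 0.0234
gripper_force: 59.2
```

Call:
{"method": "servo_tool", "body": {"plan": [[[0, 0, 0, 0], [0, 0, 0, 0], [0, 0, 0, 0], [0, 0, 0, 0], [0, 0, 0, 0], [0, 0, 0, 0], [0, 0, 0, 0], [0, 0, 0, 0]]], "grip": 0}}

```text
clock: 17.3
position: [0.4421, 0.3034, 0.0943]
eef_rot: [3.142, 0.0, 0.45]
wrist_force: [0.4, -0.3, 1.1]
grip_width: 0.0856
gripper_force: 0.0
```

Call:
{"method": "servo_tool", "body": {"plan": [[[0, 0, -1, 0], [0, 0, -2, 0], [0, 0, -3, 0], [0, 0, -4, 0], [0, 0, -3, 0], [0, 0, -2, 0], [0, 0, 0, 0], [0, 0, 0, 0]]]}}

```text
clock: 18.1
position: [0.4421, 0.3034, 0.2445]
eef_rot: [-3.142, -0.001, 0.45]
wrist_force: [-0.4, 0.5, -0.0]
grip_width: 0.0855
gripper_force: 0.0
```

```bash
python3 - <<'E'
from h import *
for n in('side',):
    im,d=get_image(n);P=pts(n,d);b,g,r=[im[...,i].astype(int) for i in range(3)]
    q=P[(g>1.5*r)&(g>1.5*b)&box(P,.4,.5,.24,.37,.02,.2)];t=q[q[:,2]>np.percentile(q[:,2],99)-.006]
    print(rect(t),np.percentile(q[:,2],[1,99]));lo=q[q[:,2]<.08];print(lo.mean(0),t.mean(0))
to(.488,.135,.245)
E
```

```text
(array([442.7, 307.4]), array([21.8, 23.1]), 29.9) [0.06010866 0.1232527 ]
[0.43952064 0.31575747 0.07002525] [0.44199909 0.30823332 0.12098937]
pos [0.4415 0.3031 0.2431] yaw 25.77 rpy [3.142e+00 2.000e-03 4.500e-01] t 18.15
tool cm [-3.12 17.16 -0.19]
```

The rod stands released at (0.442, 0.307), with the tray centre at (0.440, 0.298). Next I go behind the plate, turn the hand and close it.

Call:
{"method": "servo_tool", "body": {"plan": [[[-0.5, 2.5, 0, 0], [-0.8, 4.0, 0, 0], [-0.9, 4.5, 0, 0], [-0.9, 4.5, 0, 0], [-0.7, 3.5, 0, 0], [0, 0, 0, 0]]], "grip": 1}}

```text
clock: 18.75
position: [0.4902, 0.1123, 0.2419]
eef_rot: [-3.141, 0.004, 0.444]
wrist_force: [0.8, 0.3, -0.3]
grip_width: -0.0001
gripper_force: 0.0
```

Call:
{"method": "servo_tool", "body": {"plan": [[[0, 0, 0, -8.3], [0, 0, 0, -8.3], [0, 0, 0, -8.3], [0, 0, 0, -8.3], [0, 0, 0, -8.3], [0, 0, 0, -8.3], [0, 0, 0, -8.3], [0, 0, 0, -8.4], [0, 0, 0, 0], [0, 0, 0, 0]]]}}

```text
clock: 19.75
position: [0.4898, 0.1163, 0.243]
eef_rot: [-3.139, -0.0, 1.608]
wrist_force: [0.4, 0.7, 0.7]
grip_width: 0.0001
gripper_force: 0.0
```

```bash
python3 - <<'E'
from h import *
to(.4895,.112,.064);print(read_state()['joint_pos'].round(2))
im,d=get_image('top');P=pts('top',d);b,g,r=[im[...,i].astype(int) for i in range(3)]
q=P[(r>1.8*g)&(r>1.8*b)&box(P,.4,.6,-.02,.12,.05,.1)];print(rect(q),len(q))
E
```

```text
pos [0.4898 0.1163 0.243 ] yaw 92.14 rpy [-3.139 -0.     1.608] t 19.75
tool cm [-0.43 -0.04 17.9 ]
[ 0.09 -0.24  1.89  0.    1.49  0.05]
(array([467.4,  60.8]), array([30.3,  8.3]), 1.1) 89
```

Call:
{"method": "servo_tool", "body": {"plan": [[[0, 0, 3, 0], [0, 0, 4, 0], [0, 0, 4, 0], [0, 0, 3, 0], [0, 0, 2, 0], [0, 0, 1.2, 0], [0, 0, 0.5, 0], [0, 0, 0, 0], [0, 0, 0, 0]]]}}

```text
clock: 20.7
position: [0.4915, 0.1159, 0.0686]
eef_rot: [3.139, -0.0, 1.61]
wrist_force: [0.7, -0.0, 0.5]
grip_width: 0.0001
gripper_force: 0.0
```

Call:
{"method": "servo_tool", "body": {"plan": [[[-0.7, 0, 0, 0], [-0.7, 0, 0, 0], [-0.6, 0, 0, 0], [-0.5, 0, 0, 0], [-0.5, 0, 0, 0], [-0.5, 0, 0, 0], [-0.5, 0, 0, 0], [-0.5, 0, 0, 0]]]}}

```text
clock: 21.5
position: [0.4921, 0.0734, 0.0674]
eef_rot: [3.141, -0.008, 1.609]
wrist_force: [0.1, 16.5, 0.9]
grip_width: 0.0002
gripper_force: 7.7
```

Call:
{"method": "servo_tool", "body": {"plan": [[[-0.6, 0, 0, 0], [-0.7, 0, 0, 0], [-0.8, 0, 0, 0], [-0.8, 0, 0, 0], [-0.8, 0, 0, 0], [-0.8, 0, 0, 0], [-0.8, 0, 0, 0], [-0.8, 0, 0, 0], [-0.8, 0, 0, 0], [-0.8, 0, 0, 0]]]}}

```text
clock: 22.5
position: [0.4952, -0.0028, 0.0674]
eef_rot: [3.141, -0.009, 1.61]
wrist_force: [0.2, 16.1, 2.3]
grip_width: 0.0
gripper_force: 7.8
```

Call:
{"method": "servo_tool", "body": {"plan": [[[-0.8, 0, 0, 0], [-0.8, 0, 0, 0], [-0.8, 0, 0, 0], [-0.8, 0, 0, 0], [-0.8, 0, 0, 0], [-0.7, 0, 0, 0], [-0.6, 0, 0, 0], [-0.5, 0, 0, 0], [-0.4, 0, 0, 0], [-0.4, 0, 0, 0]]]}}

```text
clock: 23.5
position: [0.4979, -0.0686, 0.0673]
eef_rot: [3.141, -0.009, 1.61]
wrist_force: [0.8, 15.9, 3.8]
grip_width: 0.0003
gripper_force: 7.7
```

```bash
python3 - <<'E'
from h import *
to(.498,-.112,.064)
im,d=get_image('side');P=pts('side',d);b,g,r=[im[...,i].astype(int) for i in range(3)]
q=P[(r>1.8*g)&(r>1.8*b)&box(P,.44,.55,-.2,.05,.05,.1)];t=q[q[:,2]>.086];print(rect(t),len(q))
E
```

```text
pos [ 0.4979 -0.0686  0.0673] yaw 92.25 rpy [ 3.141 -0.009  1.61 ] t 23.5
tool cm [-4.33 -0.16  0.33]
(array([488.6, -74. ]), array([63. , 11.2]), 25.1) 179
```

Call:
{"method": "servo_tool", "body": {"plan": [[[-0.5, 0, 0, 0], [-0.5, 0, 0, 0], [-0.5, 0, 0, 0], [-0.5, 0, 0, 0], [-0.5, 0, 0, 0], [-0.5, 0, 0, 0], [-0.4, 0, 0, 0], [-0.3, 0, 0, 0], [-0.2, 0, 0, 0], [0, 0, 0, 0]]]}}

```text
clock: 24.55
position: [0.4995, -0.1079, 0.0673]
eef_rot: [3.141, -0.008, 1.61]
wrist_force: [0.5, 13.2, 4.1]
grip_width: 0.0001
gripper_force: 6.8
```

Call:
{"method": "servo_tool", "body": {"plan": [[[-0.2, 0, 0, 0], [-0.2, 0, 0, 0], [-0.1, 0, 0, 0]]]}}

```text
clock: 24.85
position: [0.4997, -0.1125, 0.0673]
eef_rot: [3.142, -0.008, 1.61]
wrist_force: [0.7, 14.7, 4.0]
grip_width: -0.0
gripper_force: 7.5
```

Call:
{"method": "servo_tool", "body": {"plan": [[[-0.2, 0, 0, 0], [-0.1, 0, 0, 0], [-0.1, 0, 0, 0]]]}}

```text
clock: 25.15
position: [0.4997, -0.1139, 0.0674]
eef_rot: [-3.141, -0.015, 1.61]
wrist_force: [-0.7, 27.7, 9.0]
grip_width: 0.0004
gripper_force: 13.8
```

The force jumped to 28 N at the end stop, so the carriage is home. I'll back off and lift clear.

Call:
{"method": "servo_tool", "body": {"plan": [[[0.5, 0, 0, 0], [1, 0, 0, 0], [2, 0, 0, 0], [3, 0, 0, 0], [4, 0, -1, 0], [4, 0, -4, 0], [3, 0, -4, 0], [0, 0, -4, 0], [0, 0, -3, 0], [0, 0, 0, 0]]]}}

```text
clock: 26.15
position: [0.4958, 0.0504, 0.2288]
eef_rot: [3.131, 0.001, 1.611]
wrist_force: [1.3, -0.6, 0.1]
grip_width: 0.0004
gripper_force: 0.0
```

```bash
python3 - <<'E'
from h import *
import h
P0=np.load('side0.npy')
n='side';im,d=get_image(n);P=pts(n,d);b,g,r=[im[...,i].astype(int) for i in range(3)]
q=P[(r>1.8*g)&(r>1.8*b)&box(P,.42,.58,-.2,.1,.05,.1)];t=q[q[:,2]>.086];print('plate',rect(t),'shift',t[:,1].mean()-.0622)
q=P[(g>1.5*r)&(g>1.5*b)&box(P,.4,.5,.24,.37,.02,.2)];t=q[q[:,2]>np.percentile(q[:,2],99)-.006];print('rod',t.mean(0))
h.C=np.array([.5046,-.243]);stones('side');im2=stones('top');s=read_state();print(s['position'],s['wrist_force'])
a=cv2.resize(im[105:190,300:390],None,fx=4,fy=4,interpolation=cv2.INTER_CUBIC)
b=cv2.resize(im2[180:290,340:480],None,fx=3,fy=3,interpolation=cv2.INTER_CUBIC)
cv2.imwrite('pics/fin.png',np.hstack([a[:330],b]))
E
```

```text
plate (array([ 500.1, -127.8]), array([78.4, 15.4]), 1.7) shift -0.1889028554656162
rod [0.44193624 0.30856642 0.12087871]
gold 16 [343.6 130.8] [ 0.023 -0.05 ] [0.017 0.017]
gold 43 [462.4 208.5] [ 0.049 -0.041] [0.016 0.02 ]
gold 9 [423.4 218.7] [0.024 0.051] [0.011 0.004]
[0.49251666 0.05008864 0.22169566] [0.30533811 0.07781301 0.09859675]
```

View pics/fin.png

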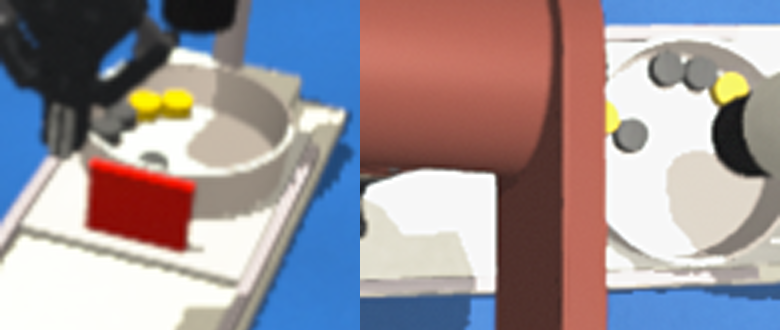

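The carriage is home (plate shifted 0.189 m against the stop). The dish still shows gold and dark at both ends: gold (610,115) and dark (630,135) on the plate side, dark (700,72) and gold (730,87) on the microscope side. The rod is standing and the arm is clear.

```bash
python3 -c "
from cell import *
print(job_done())"
```

```text
the job is handed in; nothing more can be done
None
```

I stirred and mixed the stones, stood the rod back on its tray and released it, pushed the carriage home against its stop (about 0.189 m by camera), and handed the job in at about 26 s; no verdict came back.

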